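# Lock the cutting-jig fence with its ball-lock pin

### The arm

A 7-joint arm with a two-finger parallel gripper is mounted at the origin on the work surface. World frame = base frame: x ahead of the robot, y to its left, z up, the work surface at z = 0. Lengths are in mm, angles in rad, forces in N, time in s.
With the tool pointing down it reaches from about 425 to 875 mm from the base axis. Payload 4.7 kg.
Tool frame: the origin (TCP) lies midway between the tips of the shut fingers; the grasp point (between the pads) lies 19 mm behind it (ctrl.grip_point_offset is the distance from the TCP to the grasp point, in mm); z points along the fingers, y is the line along which they close (so a half turn about z gives the same grasp; the last joint's range is limited). The gripper opens to 85 mm and grips with 20 to 120 N. Pads are 22 mm wide; open, the fingers measure 114 mm over their backs; the gripper's body (76 mm by 85 mm) begins 54 mm behind the grasp point. The pads swing forward as they close: fully open they stand 13 mm farther back than shut.
Start: joints at [1.217, 0.321, -0.07, 1.45, 0.023, 1.371, -0.057], TCP at [233.698, -606.558, 204.649] pointing down, gripper open.
Joint ranges: [-2.86, 2.86], [-0.3, 2.09], [-1.38, 1.24], [0.06, 2.45], [-1.56, 4.7], [0.09, 2.05], [-2.69, 2.69]. Speed limits (rad/s): [2.57, 2.57, 3.14, 3.14, 3.14, 3.14, 3.14].

### API

Orientations are given as a unit quaternion [w, x, y, z].
In Python, from workcell import ctrl gives the robot as it stands.
- The arm moves only by the tool move_arm, never from a script. Its arguments are lists of equal length, an entry for each row: "offset": the shift along the tool's x, y, z as a fraction of full scale, a list of three; "twist": the turn, a rotation vector about the tool's x, y, z as a fraction of full scale, a list of three; "gripper": the opening, from -1 (shut) to 1 (fully open). A call has 1 to 10 rows; each row is the pose to reach, as a shift and turn from the pose commanded when the call began, along the tool's axes at that moment; what a row does not reach only later rows make up. Full scale, the value 1, is 0.5 m for a shift and pi/2 rad for a turn. A row lasts 1/12 s, in which the tool goes at most 41.7 mm and 7.16 degrees, less where a joint would pass 70% of its speed; a pose out of reach is approached as far as the arm can. A call with a number of a shift or a turn outside -1 to 1 is refused whole. A call with a gripper value outside its range is refused whole. The fingers move at their own pace and stop on an object; the grip force is fixed at half the most. Time passes only in rows, so rows that repeat a pose let the fingers close. It gives the time, the measured TCP pose, the force, the opening and the grip force at its end, in the units of the state.
- ctrl.read_state(): the state, without advancing time (a new reading comes with each control period).
- ctrl.grab_frame(name): name is "scene" or "top"; returns the picture (420x560x3 uint8, red, green, blue); there is no depth.
- ctrl.get_calibration(name): a dict with "camera_matrix" (3x3 intrinsics, pixels), "rvec" (rotation vector, rad) and "tvec" (3), from world to camera coordinates, as OpenCV has them. Camera axes: x right, y down, z forward; pixel columns grow to the right and rows downward; lengths in mm; the calibration is good to about 2 mm. A picture is of the moment at which its call begins. get_calibration takes no time and is no camera call.
- ctrl.close_job(): hands the job in; it is judged then, once.
Trained networks look in the newest picture that a camera, given by its name, has taken for a name from the list of things; names that differ only in an ending like _2 or _b are one class to them, and where a whole thing is asked for, a point or a joint stands for the part that bears it (a point fixed in the world has none). Each returns a list of dicts, best first, with "p" (0 to 1); they miss things now and then, are a little off and sometimes report something else, mostly with a low value. They report only what shows in the picture. A call takes as long as a camera call. They do not tell look-alikes from the thing itself.
- ctrl.look_for(camera, thing): "extent" ([centre column, centre row, width, height] in pixels, round what is visible of it).
- ctrl.trace(camera, thing): "pixels" (420x560 bool, what is visible of it) and "extent" ([centre column, centre row, width, height] in pixels, round what is visible of it).
- ctrl.place_of(camera, thing): "uv" ([column, row] in pixels: a listed point, or the origin of a listed thing).
The state is a dict: "time": time; "joint_positions": joint angles; "qd": joint speeds; "tau": joint torques, N m; "tcp_pos": TCP position; "tcp_rot": TCP orientation; "contact_force": force on the tool from outside, world axes, zero at the start; "moment": the same for the moment, N m; "grip_width": finger opening in mm; "gripper_force": force on a finger pad.
Only numpy, scipy, OpenCV 4.12 (cv2) and the standard library are available. Lean on these libraries where they do the work, as an engineer would, in place of code of your own. Each camera call takes 0.05 s, during which the arm holds its last target. There are 200 camera calls.

### The job

Get the card-cutting jig ready: slide its aluminium fence slowly and gently up against the red end stop, then take the blue-buttoned ball-lock pin from its stand by squeezing its buttons, push it down through the hole in the fence and the hole in the plate beneath until its flange is flat on the fence, and let go so that the balls spring out and lock it. Feel your way: push the fence with no more than about 15 N and the pin with no more than about 25 N, and leave the orange pin and everything else on the table where it is.

Things in the scene. Friction and masses are not known exactly. Their poses are not given: they have to be found in the camera images.
- pin_grip (a point): Middle of the black head (20 x 22 x 22 mm) of the upright pin to be used, on its axis between its two blue buttons, one on each side (+y, -y); z up along the pin. Buttons: 18 mm wide (x), 16 mm high (z), 32 mm over both faces when free, 24 mm fully squeezed; grip across y. Below this point: head to 11 mm, 14 mm thick neck, flange 30 mm across, its underside 31 mm below. Head top 11 mm above.
- pin_shoulder (a point): centre of the underside of that pin's flange (5 mm thick), on its axis; same axes. Below it the steel shank, 10 mm in diameter and 36 mm long, its last 7 mm tapering to a 4 mm nose. When locked home this point lies at fence_hole.
- button_l (a joint): how far the pin's +y button is pressed: 0 free, 0.004 m fully in; takes 3 to 6 N and springs back
- button_r (a joint): the same for the -y button
- jig: card-cutting jig fixed on the table: plywood plate 260 x 220 mm, top 32 mm above the table, rails along both sides, red stop bar across its +x end; origin on the table under the plate's centre, x along the rails. The plate is 12 mm thick and hollow beneath (20 mm); its own 11.5 mm pin hole is out of sight under the fence.
- fence_hole (a point): centre of the mouth of the 12.5 mm hole in the fence's top face, 43 mm above the table; x points along the slide towards the red stop. Fence hole and plate hole line up only with the fence hard against the stop.
- fence_knob (a point): black upright round knob on the fence, 22 mm across and 45 mm tall, standing on the fence's top face; the point is half-way up it, x as for fence_hole. Push it from its -x side, or pinch it, to slide the fence.
- fence: the fence: aluminium plate 122 x 200 x 10 mm that slides on the jig along x; origin under its centre. It starts 10 to 55 mm short of the red stop (+x is towards the stop), stays where it is left and takes about 3 N to slide.
- orange_grip (a point): the other pin, with orange buttons, for another jig; the point is at the middle of its buttons
- mug: white mug, 80 mm across, 90 mm tall; origin under its centre
- bottle: water bottle with a red cap, 66 mm across, 200 mm tall; origin under its centre
- awl: wooden-handled tool lying on the table, 160 mm long
- tape: cardboard-brown roll, 90 mm across, 24 mm high
- phone: black phone lying flat, 150 x 72 x 9 mm
- marker: blue marker lying down, 120 mm long
- scissors: black-handled scissors lying flat, about 160 mm long
- pin: the blue-buttoned pin, about 90 g, in one of two wooden stands (60 x 60 x 45 mm, 22 mm hole; which one varies); origin at pin_shoulder. Two balls on the shank, 24 to 28.5 mm below the flange, stand out 2.5 mm per side until both buttons are fully squeezed. With balls out it passes neither fence nor plate hole, in or out; the stand's hole lets them by.
Mind the look-alikes: they are no part of the job. Leave any green or pink look-alike of the pin alone.

How it is judged (in metres and radians):
On the way, in this order (a step that is already met when the one before it is completed fails the run):
1. the blue pin is drawn out of its stand with both buttons squeezed (height (world z) of pin_shoulder above 0.075 m and value of joint each of button_l, button_r above 0.003 m), for 0.1 s.
2. the pin, buttons squeezed, has passed through the fence hole well into the plate hole (flange within 12 mm of the fence) (z of pin_shoulder in the frame of fence_hole below 0.012 m and horizontal distance between pin_shoulder and fence_hole below 0.003 m and value of joint each of button_l, button_r above 0.003 m), for 0.1 s.
At the end, for the whole second after the job is handed in: The blue pin stands upright (within 0.08 rad) in the fence hole and the plate hole under it, axis within 3 mm of the fence hole's centre, flange within 2 mm of the fence's top face, both buttons sprung back out (pressed less than 1 mm, so the balls are out under the plate), at rest and released (z of pin_shoulder in the frame of fence_hole between -0.002 and 0.002 m and horizontal distance between pin_shoulder and fence_hole below 0.003 m and angle between pin_shoulder's own z axis and vertical below 0.08 rad and value of joint each of button_l, button_r below 0.001 m and linear speed of pin below 0.01 m/s); the robot touches nothing.
It fails at once if the fence is pushed by the robot with more than 23 N (contact force between any of the arm, the fingers and fence above 23 N).
It fails at once if the pin presses on the jig or its fence with more than 30 N (contact force between pin and jig above 30 N or contact force between pin and fence above 30 N).
It fails at once if the orange pin or another thing on the table is moved by more than 20 mm (distance of any of orange_grip, mug, bottle, awl, tape, phone, marker, scissors from where it was at the start of the episode above 0.02 m).
It also fails if it takes over 56 s, if anything falls off the work surface, if the arm or the gripper's body presses on something with over 40 N, if the wrist force passes 120 N, or if a joint passes its speed limit or range.

## Working session

There is one attempt and no reset: what is moved stays moved. The work goes in short steps, Python scripts to look and compute and a tool call to move; the robot and the scene stay as the last step left them, time stands still between calls to the robot, and variables do not carry over. Pictures are saved under pics/ and viewed, at most 10 in all, crops included, and the job is handed in when it is done.

Besides the shell and the picture viewer there is one more tool, called after "Request:" as name(argument=value, ...) on one line, values as JSON. move_arm: Moves the arm, as the interface text tells. Shift numbers are shares of 0.5 m and turn numbers shares of pi/2 rad, none past 1 either way. Its arguments: {"type":"object","properties":{"offset":{"type":"array"},"twist":{"type":"array"},"gripper":{"type":"array"}},"required":["offset","twist","gripper"]}

```bash
mkdir -p pics; cat > h.py <<'E'
import numpy as np, cv2
from workcell import ctrl
def cal(c):
    k=ctrl.get_calibration(c); R=cv2.Rodrigues(np.array(k["rvec"],float))[0]
    return np.array(k["camera_matrix"],float),R,np.array(k["tvec"],float).ravel()
def ray(c,uv):
    K,R,t=cal(c); d=R.T@np.linalg.inv(K)@np.array([uv[0],uv[1],1.]); return -R.T@t,d/np.linalg.norm(d)
def onz(c,uv,z):
    o,d=ray(c,uv); return o+d*(z-o[2])/d[2]
def proj(c,p):
    K,R,t=cal(c); q=K@(R@np.array(p,float)+t); return q[:2]/q[2]
def tri(a,b):
    A=[];B=[]
    for o,d in (a,b):
        P=np.eye(3)-np.outer(d,d);A.append(P);B.append(P@o)
    p=np.linalg.solve(sum(A),sum(B)); return p,[float(np.linalg.norm(P@(p-o))) for (o,d),P in zip((a,b),A)]
E
python3 - <<'E'
from h import *
for c in("scene","top"):
    im=ctrl.grab_frame(c); cv2.imwrite(f"pics/{c}0.png",cv2.resize(im[:,:,::-1],(800,600),interpolation=cv2.INTER_CUBIC))
    o,_=ray(c,(280,210)); print(c,o.round())
    for t,z in(("pin_grip",76),("orange_grip",76),("fence_hole",43),("fence_knob",65.5),("jig",0)):
        for r in ctrl.place_of(c,t)[:3]: print(t,round(r["p"],2),np.round(r["uv"],1),onz(c,r["uv"],z).round(1))
s=ctrl.read_state();print(s["time"],s["tcp_pos"],s["tcp_rot"],s["contact_force"],s["grip_width"])
E
```

```text
scene [1023. -266. 1013.]
pin_grip 0.74 [353.1 159.1] [487.9 207.8  76. ]
pin_grip 0.6 [339.9 131.7] [396.5 222.8  76. ]
pin_grip 0.5 [371.5 136.4] [446.6 288.4  76. ]
orange_grip 0.67 [377.5 287.8] [803.6  78.   76. ]
orange_grip 0.49 [374.7 198. ] [609.6 194.5  76. ]
fence_hole 0.97 [252.4 235.9] [ 555.5 -104.    43. ]
fence_knob 0.66 [211.4 234.2] [ 520.3 -190.4   65.5]
jig 0.59 [236.1 250.1] [ 552.  -148.1    0. ]
top [ 422.  -16. 1492.]
pin_grip 0.54 [200.7 253.8] [390.3 212.2  76. ]
pin_grip 0.5 [163.  247.1] [411.2 334.   76. ]
pin_grip 0.45 [213.9 244.7] [419.9 170.1  76. ]
orange_grip 0.66 [210.2 185.3] [613.4 185.1  76. ]
fence_hole 0.68 [299.6 207.9] [ 544.1 -109.5   43. ]
fence_hole 0.42 [239.6 136.4] [784.7  93.5  43. ]
fence_knob 0.98 [323.8 216.8] [ 513.3 -187.8   65.5]
jig 0.92 [309.5 200.2] [ 574.5 -146.4    0. ]
jig 0.55 [177.8 146.8] [757.  309.9  -0. ]
0.6 [ 233.68836431 -606.55231626  204.67015055] [ 5.44086862e-05  9.83136942e-01  1.82870855e-01 -2.99641359e-05] [-0.87979345  0.4746946  -0.49696292] 85.5600606002753
```

View pics/scene0.png

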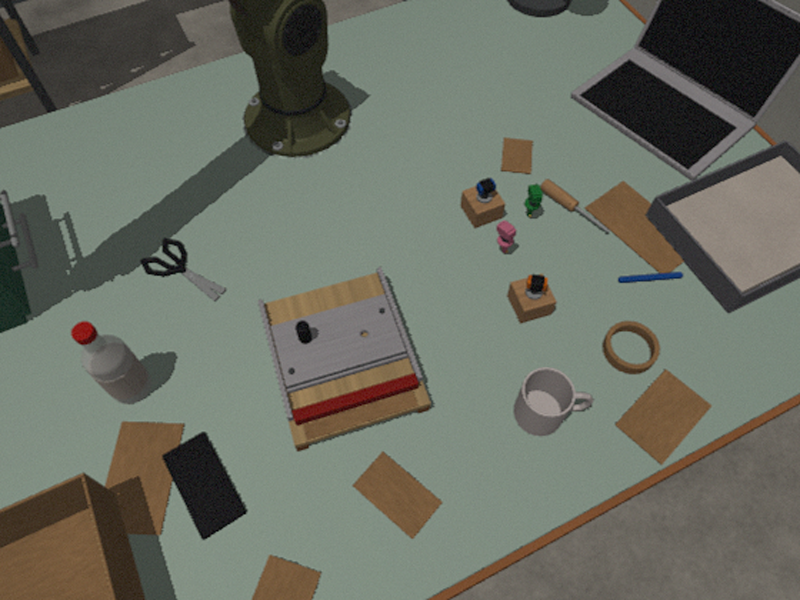

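View pics/top0.png

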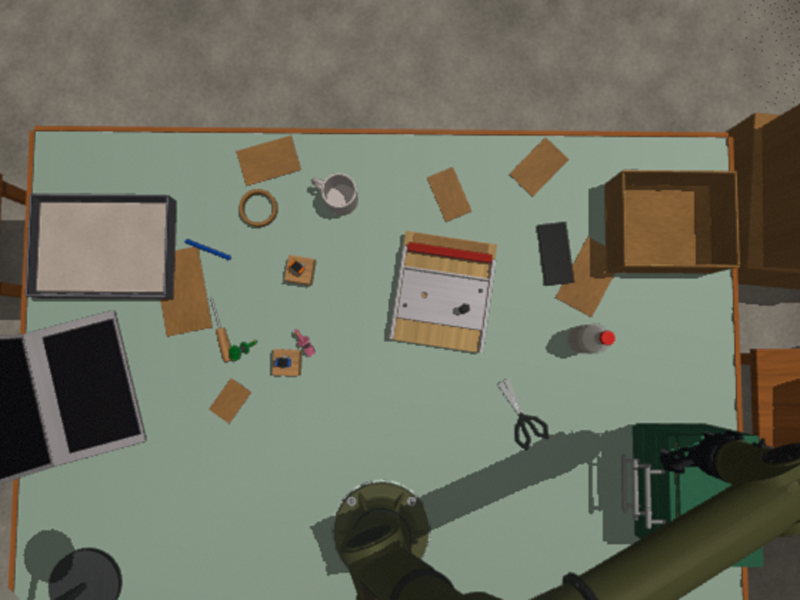

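Scene: the blue pin is in the stand at about (486,187), orange at (536,285), with green and pink look-alikes beside them; the fence knob is at (304,331), hole (364,333) and red stop (355,400). In the top view: blue pin (284,362), hole (424,295), knob (462,309), stop (450,252). Next I'll zoom in for the yaws.

```bash
python3 - <<'E'
from h import *
im={c:ctrl.grab_frame(c) for c in("scene","top")}
def crop(c,u,v,w,h,W,H): return cv2.resize(im[c][v-h//2:v+h//2,u-w//2:u+w//2,::-1],(W,H),interpolation=cv2.INTER_CUBIC)
m=np.vstack([np.hstack([crop("scene",340,135,40,30,400,300),crop("top",199,253,40,30,400,300)]),np.hstack([crop("scene",242,250,128,96,400,300),crop("top",309,204,100,75,400,300)])])
cv2.imwrite("pics/m.png",m)
for c in im:
    hsv=cv2.cvtColor(im[c],cv2.COLOR_RGB2HSV).astype(int);H,S,V=hsv[...,0],hsv[...,1],hsv[...,2]
    for n,mask,roi,z in(("red",((H<6)|(H>174))&(S>150)&(V>50),(slice(160,310),slice(180,350)),44),("blue",(H>100)&(H<128)&(S>120)&(V>40),((slice(115,150),slice(325,355)) if c=="scene" else (slice(240,268),slice(185,215))),76)):
        q=np.zeros(mask.shape,np.uint8);q[roi]=mask[roi]
        k,l,st,ce=cv2.connectedComponentsWithStats(q)
        for i in range(1,k):
            if st[i,4]<3: continue
            ys,xs=np.where(l==i)
            P=np.array([onz(c,(x,y),z)[:2] for x,y in zip(xs,ys)],np.float32)
            print(c,n,st[i],ce[i].round(1),P.mean(0).round(1),cv2.minAreaRect(P))
    for t in("jig","fence","pin_grip","fence_knob"):
        for r in ctrl.trace(c,t)[:1]:
            ys,xs=np.where(r["pixels"]);print(c,t,round(r["p"],2),np.round(r["extent"],1),len(xs))
            if t in("fence","jig"):
                P=np.array([onz(c,(x,y),43 if t=="fence" else 32)[:2] for x,y in zip(xs,ys)],np.float32);print(cv2.minAreaRect(P))
E
```

```text
scene red [205 262  88  35 916] [248.4 279. ] [ 649.9 -156.8] ((649.8890380859375, -155.83901977539062), (200.9401092529297, 24.704782485961914), 81.67768859863281)
scene blue [343 125   4   8  12] [344.8 128.4] [392.6 239.8] ((392.5036315917969, 239.95159912109375), (5.164588928222656, 23.95545196533203), 74.15328216552734)
scene blue [334 128   5   8  27] [335.8 131.5] [391.2 213.5] ((391.26055908203125, 213.35084533691406), (9.950492858886719, 23.511646270751953), 81.55314636230469)
scene jig 0.68 [239.  248.9 125.7 129.2] 9714Traceback (most recent call last):
  File "<stdin>", line 20, in <module>
  File "h.py", line 9, in onz
    o,d=ray(c,uv); return o+d*(z-o[2])/d[2]
        ~~~^^^^^^
  File "h.py", line 7, in ray
    K,R,t=cal(c); d=R.T@np.linalg.inv(K)@np.array([uv[0],uv[1],1.]); return -R.T@t,d/np.linalg.norm(d)
          ~~~^^^
  File "h.py", line 4, in cal
    k=ctrl.get_calibration(c); R=cv2.Rodrigues(np.array(k["rvec"],float))[0]
ValueError: time passes only in moves, steps and waits
```

View pics/m.png

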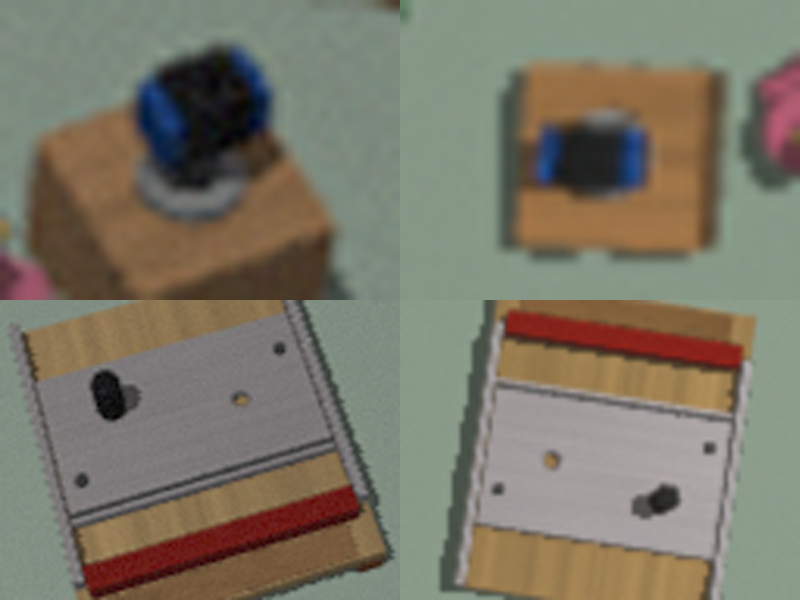

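```bash
cat > h2.py <<'E'
import h
from h import *
_c={c:cal(c) for c in("scene","top")}
h.cal=lambda c:_c[c]
E
python3 - <<'E'
from h2 import *
from scipy.optimize import least_squares
im={c:ctrl.grab_frame(c) for c in("scene","top")}
pts={"hole":{"scene":(240,399),"top":(552,461)},"knobtop":{}}
def tom(c,u,v,x,y,w,h,W,H): return (u-w/2+ (x+.5)*w/W-.5, v-h/2+(y+.5)*h/H-.5)
h_s=tom("scene",242,250,240,399-300,128,96,400,300);h_t=tom("top",309,204,552-400,461-300,100,74,400,300)
print("hole",h_s,h_t,onz("scene",h_s,43),onz("top",h_t,43),tri(ray("scene",h_s),ray("top",h_t)))
for c in im:
    hsv=cv2.cvtColor(im[c],cv2.COLOR_RGB2HSV).astype(int);H,S,V=hsv[...,0],hsv[...,1],hsv[...,2]
    roi=(slice(255,300),slice(200,300)) if c=="scene" else (slice(165,190),slice(280,350))
    m=np.zeros(H.shape,np.uint8);m[roi]=(((H<8)|(H>172))&(S>140)&(V>40))[roi]
    ys,xs=np.where(m);P=np.array([onz(c,(x,y),44)[:2] for x,y in zip(xs,ys)],np.float32)
    l=cv2.fitLine(P,cv2.DIST_L2,0,.01,.01).ravel();print(c,"red dir",l,np.arctan2(-l[0]*np.sign(l[1]),abs(l[1])),cv2.minAreaRect(P))
    # pin buttons
    u,v=(340,133) if c=="scene" else (199,253)
    roi=(slice(v-15,v+12),slice(u-12,u+14))
    m=np.zeros(H.shape,np.uint8);m[roi]=((H>100)&(H<130)&(S>90)&(V>35))[roi]
    k,l,st,ce=cv2.connectedComponentsWithStats(m)
    for i in range(1,k):
        if st[i,4]>2: print(c,"blue",st[i,4],ce[i].round(2),onz(c,ce[i],76 if c=="scene" else 82).round(1))
    for t in("pin_grip","fence_knob","fence_hole"):
        for r in ctrl.place_of(c,t)[:4]: print(c,t,round(r["p"],2),np.round(r["uv"],1))
    # dark knob
    u,v=(213,232) if c=="scene" else (323,217)
    roi=(slice(v-14,v+14),slice(u-10,u+10));m=np.zeros(H.shape,np.uint8);m[roi]=(V<45)[roi]
    ys,xs=np.where(m);print(c,"knob",len(xs),xs.min(),xs.max(),ys.min(),ys.max(),xs.mean(),ys.mean())
np.save("s.npy",im["scene"]);np.save("t.npy",im["top"])
E
```

```text
hole (254.45999999999998, 233.34) (296.625, 206.33666666666667) [551.49162236 -96.80300123  43.        ] [549.23089251 -99.56125835  43.        ] (array([550.01446831, -98.07908368,  41.31018464]), [1.7019595994975498, 1.7019595994974854])
scene red dir [ 1.4268064e-01  9.8976880e-01  6.4969812e+02 -1.5666855e+02] -0.14316924 ((649.8792724609375, -155.71803283691406), (201.1736297607422, 25.409154891967773), 81.81954956054688)
scene blue 16 [344.81 128.12] [391.8 240.4  76. ]
scene blue 32 [335.88 131.91] [392.4 213.   76. ]
scene pin_grip 0.64 [380.5 131.9]
scene pin_grip 0.6 [340.9 133.5]
scene pin_grip 0.47 [322.5 158.7]
scene fence_knob 0.6 [214.4 233.5]
scene fence_knob 0.5 [339.6 127.8]
scene fence_hole 0.73 [251.7 232.8]
scene knob 118 208 217 225 239 212.46610169491527 232.24576271186442
top red dir [ 1.4331433e-01  9.8967725e-01  6.5019653e+02 -1.5907327e+02] -0.14380951 ((650.3817749023438, -158.19578552246094), (198.12937927246094, 22.130783081054688), 81.84825897216797)
top blue 10 [193.5 253. ] [392.9 234.3  82. ]
top blue 12 [201.5 253.5] [391.4 208.6  82. ]
top pin_grip 0.65 [163.5 247. ]
top pin_grip 0.4 [197.1 252.4]
top pin_grip 0.39 [216.4 246.4]
top fence_knob 0.94 [324.6 214.3]
top fence_hole 0.64 [296.3 208.5]
top knob 16 321 326 214 218 323.3125 216.25
```

```bash
cat >> h2.py <<'E'
from scipy.spatial.transform import Rotation as Ro
def go(x,y,z,yaw):
    s=ctrl.read_state(); q=s["tcp_rot"]; R=Ro.from_quat([q[1],q[2],q[3],q[0]])
    T=Ro.from_matrix(np.array([[np.cos(yaw),np.sin(yaw),0],[np.sin(yaw),-np.cos(yaw),0],[0,0,-1.]]))
    d=R.inv().apply(np.array([x,y,z])-s["tcp_pos"]); w=(R.inv()*T).as_rotvec()
    print("t",round(s["time"],2),"pos",np.round(s["tcp_pos"],1),"off",(d/500).round(4),"tw",(w/(np.pi/2)).round(4),"mm",d.round(1),"F",np.round(s["contact_force"],1),"w",round(s["grip_width"],1))
E
python3 - <<'E'
from h2 import *
for z in(0,45,65.5,88): print(z,onz("scene",(212.47,232.25),z).round(1),onz("top",(323.3,216.25),z).round(1))
k=[proj(c,(517,-189,z)).round(1) for c in("scene","top") for z in(43,88)];print(k)
go(470,-182,230,-.1435); go(470,-182,56,-.1435)
E
```

```text
0 [ 481.6 -180.8    0. ] [ 519.4 -194.     0. ]
45 [ 505.7 -184.6   45. ] [ 516.5 -188.6   45. ]
65.5 [ 516.7 -186.3   65.5] [ 515.1 -186.2   65.5]
88 [ 528.7 -188.2   88. ] [ 513.6 -183.5   88. ]
[array([212.7, 237.2]), array([210.2, 228.3]), array([323.3, 216.1]), array([325. , 215.2])]
t 1.15 pos [ 233.7 -606.6  204.7] off [ 0.7464 -0.6224 -0.0508] tw [1.000e-04 0.000e+00 3.255e-01] mm [ 373.2 -311.2  -25.4] F [0.3 0.4 0.5] w 85.2
t 1.15 pos [ 233.7 -606.6  204.7] off [ 0.7464 -0.6224  0.2972] tw [1.000e-04 0.000e+00 3.255e-01] mm [ 373.2 -311.2  148.6] F [0.3 0.4 0.5] w 85.2
```

Request:
move_arm(offset=[[0.1,-0.08,-0.1],[0.75,-0.62,-0.06],[0.75,-0.62,-0.06],[0.75,-0.62,-0.06],[0.75,-0.62,-0.06],[0.75,-0.62,-0.06],[0.75,-0.62,-0.06],[0.75,-0.62,-0.06],[0.75,-0.62,-0.06],[0.75,-0.62,-0.06]], twist=[[0,0,0],[0,0,0.3255],[0,0,0.3255],[0,0,0.3255],[0,0,0.3255],[0,0,0.3255],[0,0,0.3255],[0,0,0.3255],[0,0,0.3255],[0,0,0.3255]], gripper=[-1,-1,-1,-1,-1,-1,-1,-1,-1,-1])

```text
time: 1.98
tcp_pos: [432.6, -252.4, 234.2]
tcp_rot: [0.0, 0.997, -0.072, 0.0]
contact_force: [0.7, 0.8, -0.3]
grip_width: 0.2
gripper_force: 0.0
```

```bash
python3 -c "
from h2 import *
go(470.5,-179.7,57,-.1435)"
```

```text
t 1.98 pos [ 432.6 -252.4  234.2] off [ 0.054  -0.1551  0.3544] tw [ 0.0005 -0.0005 -0.0001] mm [ 27.  -77.5 177.2] F [ 0.7  0.8 -0.3] w 0.2
```

Request:
move_arm(offset=[[0.054,-0.155,0],[0.054,-0.155,0.0],[0.054,-0.155,0.1],[0.054,-0.155,0.25],[0.054,-0.155,0.33],[0.054,-0.155,0.33],[0.054,-0.155,0.33],[0.054,-0.155,0.33]], twist=[[0,0,0],[0,0,0],[0,0,0],[0,0,0],[0,0,0],[0,0,0],[0,0,0],[0,0,0]], gripper=[-1,-1,-1,-1,-1,-1,-1,-1])

```text
time: 2.65
tcp_pos: [468.2, -180.7, 67.8]
tcp_rot: [-0.001, 0.997, -0.072, -0.002]
contact_force: [0.2, -1.4, 0.5]
grip_width: -0.2
gripper_force: 0.0
```

```bash
python3 -c "
from h2 import *
go(470.5,-179.7,57,-.1435)"
```

```text
t 2.65 pos [ 468.2 -180.7   67.8] off [ 0.0043 -0.0026  0.0215] tw [-0.0009  0.0026  0.0002] mm [ 2.1 -1.3 10.7] F [ 0.2 -1.4  0.5] w -0.2
```

Request:
move_arm(offset=[[0.01,-0.002,0.016],[0.02,-0.002,0.016],[0.03,-0.002,0.016],[0.04,-0.002,0.016],[0.046,-0.002,0.016],[0.052,-0.002,0.016],[0.058,-0.002,0.016],[0.064,-0.002,0.016],[0.07,-0.002,0.016],[0.076,-0.002,0.016]], twist=[[0,0,0],[0,0,0],[0,0,0],[0,0,0],[0,0,0],[0,0,0],[0,0,0],[0,0,0],[0,0,0],[0,0,0]], gripper=[-1,-1,-1,-1,-1,-1,-1,-1,-1,-1])

```text
time: 3.48
tcp_pos: [507.3, -185.9, 61.2]
tcp_rot: [0.0, 0.997, -0.072, -0.0]
contact_force: [-4.1, 0.5, 5.2]
grip_width: 0.0
gripper_force: 2.6
```

```bash
python3 - <<'E'
from h2 import *
go(470.5,-179.7,60,-.1435)
im=ctrl.grab_frame("scene")
a=cv2.resize(im[200:320,170:330,::-1],(800,600),interpolation=cv2.INTER_CUBIC);cv2.imwrite("pics/p1.png",a)
E
```

```text
t 3.48 pos [ 507.3 -185.9   61.2] off [-0.0746 -0.0018  0.0025] tw [ 0.0002  0.0006 -0.0001] mm [-37.3  -0.9   1.2] F [-4.1  0.5  5.2] w 0.0
```

View pics/p1.png

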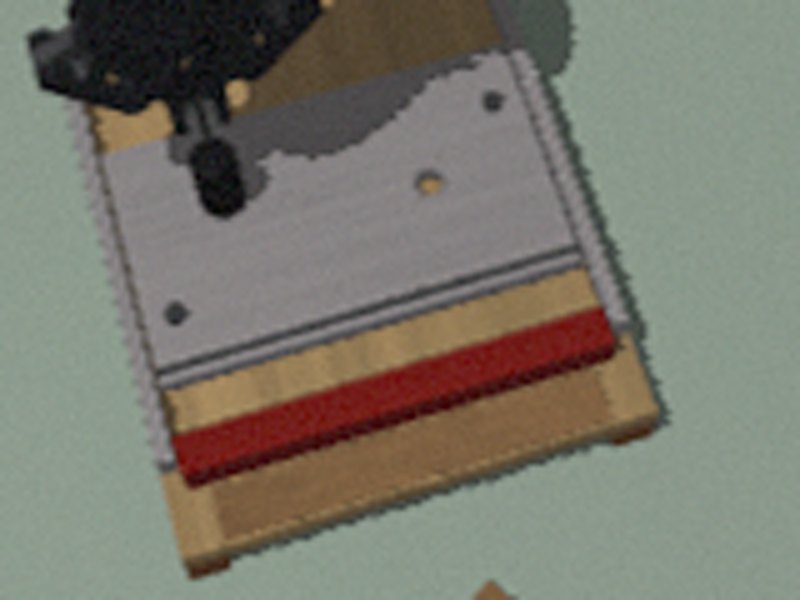

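The fence moved with the fingers, with about 4 N on the knob at crop (215,180). The gap from the fence edge (370,325) to the red bar (370,390) is still roughly 25–30 mm.

Request:
move_arm(offset=[[0.004,0,0],[0.008,0,0],[0.012,0,0],[0.016,0,0],[0.02,0,0],[0.024,0,0],[0.028,0,0],[0.032,0,0],[0.036,0,0],[0.036,0,0]], twist=[[0,0,0],[0,0,0],[0,0,0],[0,0,0],[0,0,0],[0,0,0],[0,0,0],[0,0,0],[0,0,0],[0,0,0]], gripper=[-1,-1,-1,-1,-1,-1,-1,-1,-1,-1])

```text
time: 4.37
tcp_pos: [525.6, -188.6, 61.2]
tcp_rot: [0.0, 0.997, -0.072, 0.0]
contact_force: [-3.6, 0.3, 4.9]
grip_width: -0.0
gripper_force: 2.4
```

```bash
python3 - <<'E'
from h2 import *
go(470.5,-179.7,60,-.1435)
im=ctrl.grab_frame("scene")
hsv=cv2.cvtColor(im,cv2.COLOR_RGB2HSV).astype(int)
# profile along jig x through hole line, at fence y offset
J=np.array([.9897,-.1430]);N=np.array([.143,.9897]);
for lat in(0,20,-20):
    print(lat,[ (int(s),*hsv[tuple(np.round(proj("scene",(*(np.array([600,-130])+N*lat+J*s),36))[::-1]).astype(int))]) for s in range(-24,50,3)])
E
```

```text
t 4.37 pos [ 525.6 -188.6   61.2] off [-0.1116 -0.0018  0.0024] tw [ 0.0002 -0.0001  0.    ] mm [-55.8  -0.9   1.2] F [-3.6  0.3  4.9] w -0.0
0 [(-24, np.int64(0), np.int64(6), np.int64(135)), (-21, np.int64(6), np.int64(9), np.int64(136)), (-18, np.int64(170), np.int64(6), np.int64(134)), (-15, np.int64(168), np.int64(10), np.int64(134)), (-12, np.int64(0), np.int64(8), np.int64(135)), (-9, np.int64(10), np.int64(6), np.int64(134)), (-6, np.int64(165), np.int64(12), np.int64(133)), (-3, np.int64(6), np.int64(9), np.int64(136)), (0, np.int64(174), np.int64(9), np.int64(136)), (3, np.int64(15), np.int64(4), np.int64(136)), (6, np.int64(176), np.int64(13), np.int64(135)), (9, np.int64(170), np.int64(11), np.int64(135)), (12, np.int64(10), np.int64(12), np.int64(133)), (15, np.int64(171), np.int64(13), np.int64(134)), (18, np.int64(0), np.int64(8), np.int64(136)), (21, np.int64(165), np.int64(4), np.int64(115)), (24, np.int64(75), np.int64(15), np.int64(70)), (27, np.int64(120), np.int64(2), np.int64(110)), (30, np.int64(10), np.int64(8), np.int64(97)), (33, np.int64(30), np.int64(7), n
[... 2017 characters left out ...]
p.int64(138)), (9, np.int64(0), np.int64(10), np.int64(133)), (12, np.int64(174), np.int64(9), np.int64(137)), (15, np.int64(176), np.int64(14), np.int64(132)), (18, np.int64(4), np.int64(12), np.int64(144)), (21, np.int64(173), np.int64(10), np.int64(102)), (24, np.int64(60), np.int64(4), np.int64(63)), (27, np.int64(174), np.int64(10), np.int64(132)), (30, np.int64(173), np.int64(9), np.int64(112)), (33, np.int64(120), np.int64(15), np.int64(84)), (36, np.int64(9), np.int64(137), np.int64(128)), (39, np.int64(179), np.int64(223), np.int64(118)), (42, np.int64(0), np.int64(197), np.int64(118)), (45, np.int64(1), np.int64(210), np.int64(118)), (48, np.int64(1), np.int64(186), np.int64(122))]
```

Request:
move_arm(offset=[[0.001,0,0],[0.002,0,0],[0.003,0,0],[0.004,0,0],[0.005,0,0],[0.006,0,0]], twist=[[0,0,0],[0,0,0],[0,0,0],[0,0,0],[0,0,0],[0,0,0]], gripper=[-1,-1,-1,-1,-1,-1])

```text
time: 4.92
tcp_pos: [528.1, -188.9, 61.2]
tcp_rot: [0.0, 0.997, -0.072, -0.0]
contact_force: [-3.0, -0.3, 5.4]
grip_width: -0.2
gripper_force: 2.9
```

Request:
move_arm(offset=[[0.001,0,0],[0.002,0,0],[0.003,0,0],[0.004,0,0]], twist=[[0,0,0],[0,0,0],[0,0,0],[0,0,0]], gripper=[-1,-1,-1,-1])

```text
time: 5.25
tcp_pos: [530.1, -189.3, 61.2]
tcp_rot: [0.0, 0.997, -0.072, -0.0]
contact_force: [-2.8, 1.5, 5.6]
grip_width: -0.3
gripper_force: 2.9
```

Request:
move_arm(offset=[[0.001,0,0],[0.002,0,0],[0.003,0,0],[0.004,0,0]], twist=[[0,0,0],[0,0,0],[0,0,0],[0,0,0]], gripper=[-1,-1,-1,-1])

```text
time: 5.58
tcp_pos: [532.1, -189.6, 61.2]
tcp_rot: [0.0, 0.997, -0.072, -0.0]
contact_force: [-3.3, 0.1, 5.6]
grip_width: 0.2
gripper_force: 2.9
```

```bash
python3 - <<'E'
from h2 import *
go(470.5,-179.7,60,-.1435)
im=ctrl.grab_frame("scene")
hsv=cv2.cvtColor(im,cv2.COLOR_RGB2HSV).astype(int)
J=np.array([.9897,-.1430])
K,R,t=cal("scene")
for s in np.arange(15,46,2):
    a=np.array([600,-130])+J*s; u=np.float32(proj("scene",(*a,36)))
    print(s,cv2.getRectSubPix(im,(1,1),(float(u[0]),float(u[1])))[0,0],end=" ")
E
```

```text
t 5.58 pos [ 532.1 -189.6   61.2] off [-0.1247 -0.0019  0.0024] tw [ 0.0002  0.0001 -0.0001] mm [-62.4  -0.9   1.2] F [-3.3  0.1  5.6] w 0.2
15 [132 129 129] 17 [134 130 131] 19 [134 130 131] 21 [134 129 130] 23 [138 133 136] 25 [139 134 136] 27 [121 117 119] 29 [88 87 86] 31 [63 65 65] 33 [113 113 114] 35 [123 109 111] 37 [118  72  73] 39 [116  36  34] 41 [116  30  27] 43 [116  27  25] 45 [117  27  28]
```

Request:
move_arm(offset=[[0.001,0,0],[0.002,0,0],[0.003,0,0],[0.004,0,0]], twist=[[0,0,0],[0,0,0],[0,0,0],[0,0,0]], gripper=[-1,-1,-1,-1])

```text
time: 5.97
tcp_pos: [534.1, -189.8, 61.2]
tcp_rot: [0.0, 0.997, -0.072, -0.0]
contact_force: [-2.7, 1.1, 5.7]
grip_width: -0.4
gripper_force: 2.9
```

Request:
move_arm(offset=[[0.001,0,0],[0.002,0,0],[0.003,0,0],[0.004,0,0]], twist=[[0,0,0],[0,0,0],[0,0,0],[0,0,0]], gripper=[-1,-1,-1,-1])

```text
time: 6.3
tcp_pos: [535.6, -190.1, 61.1]
tcp_rot: [0.0, 0.997, -0.072, -0.001]
contact_force: [-4.9, 0.7, 7.6]
grip_width: 0.2
gripper_force: 3.7
```

Request:
move_arm(offset=[[0.001,0,0],[0.002,0,0],[0.003,0,0],[0.003,0,0]], twist=[[0,0,0],[0,0,0],[0,0,0],[0,0,0]], gripper=[-1,-1,-1,-1])

```text
time: 6.63
tcp_pos: [536.2, -190.2, 61.2]
tcp_rot: [0.0, 0.997, -0.072, -0.002]
contact_force: [-5.4, 1.1, 8.6]
grip_width: 0.1
gripper_force: 4.4
```

Request:
move_arm(offset=[[0.001,0,0],[0.002,0,0],[0.002,0,0],[0.002,0,0]], twist=[[0,0,0],[0,0,0],[0,0,0],[0,0,0]], gripper=[-1,-1,-1,-1])

```text
time: 6.97
tcp_pos: [537.5, -190.4, 61.3]
tcp_rot: [0.0, 0.997, -0.072, -0.001]
contact_force: [-5.9, 0.6, 8.5]
grip_width: 0.1
gripper_force: 4.4
```

Request:
move_arm(offset=[[0.001,0,0],[0.002,0,0],[0.002,0,0],[0.002,0,0]], twist=[[0,0,0],[0,0,0],[0,0,0],[0,0,0]], gripper=[-1,-1,-1,-1])

```text
time: 7.3
tcp_pos: [538.3, -190.6, 61.3]
tcp_rot: [0.0, 0.997, -0.072, -0.001]
contact_force: [-5.7, 0.8, 9.4]
grip_width: 0.2
gripper_force: 4.5
```

Request:
move_arm(offset=[[0.001,0,0],[0.002,0,0],[0.003,0,0],[0.004,0,0]], twist=[[0,0,0],[0,0,0],[0,0,0],[0,0,0]], gripper=[-1,-1,-1,-1])

```text
time: 7.63
tcp_pos: [540.1, -190.9, 61.3]
tcp_rot: [0.0, 0.997, -0.072, -0.002]
contact_force: [-6.7, 1.1, 10.4]
grip_width: 0.1
gripper_force: 5.1
```

```bash
python3 - <<'E'
from h2 import *
go(470.5,-179.7,60,-.1435)
im=ctrl.grab_frame("scene")
cv2.imwrite("pics/p2.png",cv2.resize(im[200:320,170:330,::-1],(800,600),interpolation=cv2.INTER_CUBIC))
E
```

```text
t 7.63 pos [ 540.1 -190.9   61.3] off [-0.1409 -0.0021  0.0031] tw [ 0.0004  0.002  -0.0003] mm [-70.4  -1.1   1.5] F [-6.7  1.1 10.4] w 0.1
```

View pics/p2.png

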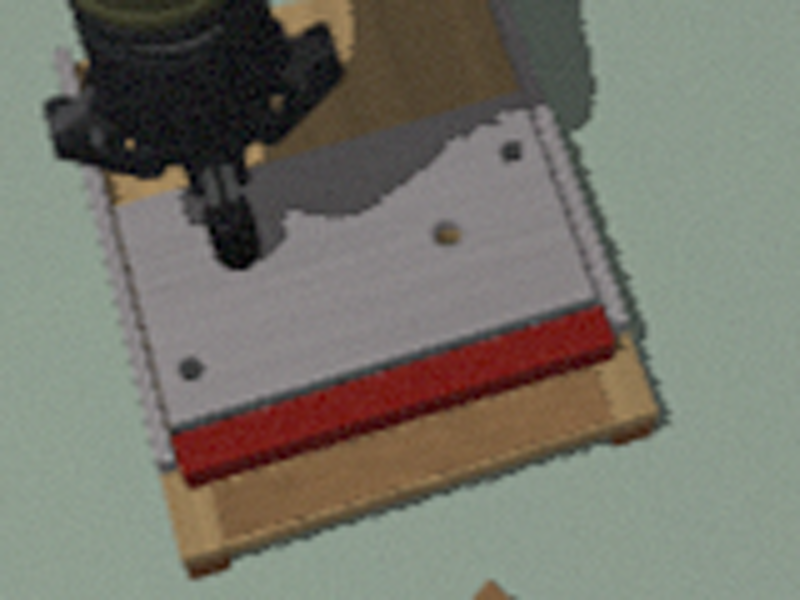

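Fence edge is right by the red bar (crop y≈330 at x=500); hole at crop (447,233). Force is still low, so I keep pressing gently.

Request:
move_arm(offset=[[0.001,0,0],[0.002,0,0],[0.002,0,0],[0.002,0,0]], twist=[[0,0,0],[0,0,0],[0,0,0],[0,0,0]], gripper=[-1,-1,-1,-1])

```text
time: 8.02
tcp_pos: [540.1, -190.9, 61.3]
tcp_rot: [0.0, 0.997, -0.072, -0.003]
contact_force: [-9.0, 1.1, 11.7]
grip_width: 0.1
gripper_force: 5.9
```

Request:
move_arm(offset=[[0.001,0,0],[0.002,0,0],[0.002,0,0],[0.002,0,0]], twist=[[0,0,0],[0,0,0],[0,0,0],[0,0,0]], gripper=[-1,-1,-1,-1])

```text
time: 8.35
tcp_pos: [542.3, -191.2, 61.3]
tcp_rot: [0.0, 0.997, -0.072, -0.001]
contact_force: [-6.7, 0.9, 9.0]
grip_width: 0.1
gripper_force: 4.7
```

Request:
move_arm(offset=[[0.001,0,0],[0.002,0,0],[0.002,0,0],[0.002,0,0]], twist=[[0,0,0],[0,0,0],[0,0,0],[0,0,0]], gripper=[-1,-1,-1,-1])

```text
time: 8.68
tcp_pos: [542.9, -191.3, 61.3]
tcp_rot: [0.0, 0.997, -0.072, -0.002]
contact_force: [-6.3, 1.4, 9.2]
grip_width: 0.3
gripper_force: 5.0
```

Request:
move_arm(offset=[[0.001,0,0],[0.002,0,0],[0.003,0,0],[0.003,0,0]], twist=[[0,0,0],[0,0,0],[0,0,0],[0,0,0]], gripper=[-1,-1,-1,-1])

```text
time: 9.02
tcp_pos: [544.5, -191.6, 61.4]
tcp_rot: [0.0, 0.997, -0.072, -0.002]
contact_force: [-7.8, 1.0, 9.4]
grip_width: 0.3
gripper_force: 4.7
```

```bash
python3 - <<'E'
from h2 import *
go(470.5,-179.7,60,-.1435)
for c in("scene","top"):
    im=ctrl.grab_frame(c)
    print(c,[(round(r["p"],2),np.round(r["uv"],1),onz(c,r["uv"],43).round(1)) for r in ctrl.place_of(c,"fence_hole")[:1]],[(round(r["p"],2),onz(c,r["uv"],65).round(1)) for r in ctrl.place_of(c,"fence_knob")[:1]])
    for s in range(0,50,2):
        a=np.array([600,-130])+np.array([.9897,-.1430])*s; u=np.float32(proj(c,(*a,43)))
        print(s,cv2.getRectSubPix(im,(1,1),(float(u[0]),float(u[1])))[0,0].tolist(),end=" ")
    np.save(c+"1.npy",im)
E
```

```text
t 9.02 pos [ 544.5 -191.6   61.4] off [-0.1499 -0.0023  0.0032] tw [ 0.0004  0.002  -0.0002] mm [-75.   -1.2   1.6] F [-7.8  1.   9.4] w 0.3
scene [(0.85, array([256.8, 244.8]), array([ 581.1, -104.5,   43. ]))] [(0.68, array([ 491.8, -456.5,   65. ]))]
0 [137, 135, 134] 2 [136, 133, 134] 4 [133, 130, 130] 6 [133, 129, 130] 8 [135, 130, 132] 10 [136, 131, 132] 12 [137, 132, 133] 14 [139, 135, 135] 16 [139, 134, 136] 18 [136, 132, 131] 20 [134, 129, 129] 22 [134, 128, 129] 24 [134, 129, 131] 26 [133, 129, 130] 28 [131, 128, 130] 30 [134, 132, 134] 32 [135, 131, 133] 34 [112, 107, 108] 36 [73, 76, 77] 38 [77, 57, 59] 40 [102, 45, 45] 42 [117, 32, 28] 44 [116, 29, 26] 46 [116, 29, 25] 48 [118, 30, 24] top [(0.92, array([297.4, 197.8]), array([ 577.9, -102.1,   43. ]))] [(0.9, array([ 563.3, -194.6,   65. ]))]
0 [178, 170, 171] 2 [176, 169, 170] 4 [174, 167, 167] 6 [174, 167, 166] 8 [175, 167, 167] 10 [176, 168, 168] 12 [176, 168, 169] 14 [176, 169, 170] 16 [175, 168, 169] 18 [174, 167, 168] 20 [173, 166, 166] 22 [172, 165, 166] 24 [172, 165, 166] 26 [172, 165, 166] 28 [172, 166, 166] 30 [172, 166, 166] 32 [171, 165, 165] 34 [153, 149, 148] 36 [136, 132, 132] 38 [121, 118, 117] 40 [134, 131, 130] 42 [161, 157, 156] 44 [128, 104, 102] 46 [108, 58, 55] 48 [133, 40, 33]
```

Request:
move_arm(offset=[[0.001,0,0],[0.002,0,0],[0.002,0,0],[0.002,0,0]], twist=[[0,0,0],[0,0,0],[0,0,0],[0,0,0]], gripper=[-1,-1,-1,-1])

```text
time: 9.65
tcp_pos: [544.5, -191.6, 61.4]
tcp_rot: [0.0, 0.997, -0.072, -0.003]
contact_force: [-10.1, 1.1, 12.8]
grip_width: -0.0
gripper_force: 6.1
```

Request:
move_arm(offset=[[0.001,0,0],[0.002,0,0],[0.002,0,0],[0.002,0,0]], twist=[[0,0,0],[0,0,0],[0,0,0],[0,0,0]], gripper=[-1,-1,-1,-1])

```text
time: 9.98
tcp_pos: [546.6, -191.9, 61.4]
tcp_rot: [0.0, 0.997, -0.072, -0.002]
contact_force: [-7.0, 0.6, 9.6]
grip_width: 0.3
gripper_force: 4.9
```

Request:
move_arm(offset=[[0.001,0,0],[0.002,0,0],[0.003,0,0],[0.003,0,0]], twist=[[0,0,0],[0,0,0],[0,0,0],[0,0,0]], gripper=[-1,-1,-1,-1])

```text
time: 10.32
tcp_pos: [547.8, -192.0, 61.4]
tcp_rot: [0.0, 0.997, -0.072, -0.002]
contact_force: [-6.3, 1.6, 9.6]
grip_width: 0.2
gripper_force: 4.8
```

Request:
move_arm(offset=[[0.001,0,0],[0.002,0,0],[0.002,0,0],[0.002,0,0]], twist=[[0,0,0],[0,0,0],[0,0,0],[0,0,0]], gripper=[-1,-1,-1,-1])

```text
time: 10.65
tcp_pos: [549.1, -192.3, 61.4]
tcp_rot: [0.0, 0.997, -0.072, -0.001]
contact_force: [-6.6, 0.1, 9.2]
grip_width: -0.2
gripper_force: 4.9
```

```bash
python3 - <<'E'
from h2 import *
for c in("scene","top"):
    im=ctrl.grab_frame(c); im0=np.load(c+"1.npy")
    print(c,[(round(r["p"],2),np.round(r["uv"],1),onz(c,r["uv"],43).round(1)) for r in ctrl.place_of(c,"fence_hole")[:1]])
    for s in range(28,50,2):
        a=np.array([600,-130])+np.array([.9897,-.1430])*s; u=np.float32(proj(c,(*a,43)))
        print(s,cv2.getRectSubPix(im,(1,1),(float(u[0]),float(u[1])))[0,0].tolist(),end=" ")
    w=(slice(225,265),slice(245,285)) if c=="scene" else (slice(190,212),slice(285,312))
    print(cv2.phaseCorrelate(im0[w].mean(2),im[w].mean(2)), (proj(c,(585,-103,43))-proj(c,(580,-103,43))).round(2))
    if c=="scene": cv2.imwrite("pics/p3.png",cv2.resize(im[200:320,170:330,::-1],(800,600),interpolation=cv2.INTER_CUBIC))
E
```

```text
scene [(0.97, array([254.1, 247.4]), array([ 584.4, -113. ,   43. ]))]
28 [137, 132, 133] 30 [139, 135, 136] 32 [135, 132, 132] 34 [111, 109, 109] 36 [75, 75, 78] 38 [79, 55, 57] 40 [103, 44, 43] 42 [116, 31, 26] 44 [115, 26, 24] 46 [117, 32, 25] 48 [118, 32, 26] ((0.1646154355146976, 0.2910456970312829), 0.8365557236083844) [0.91 1.74]
top [(0.61, array([298.8, 192.8]), array([ 594.8, -106.7,   43. ]))]
28 [172, 166, 166] 30 [172, 166, 166] 32 [171, 164, 164] 34 [154, 149, 148] 36 [136, 133, 132] 38 [120, 118, 117] 40 [134, 131, 130] 42 [161, 156, 156] 44 [127, 103, 101] 46 [107, 56, 53] 48 [132, 38, 31] ((0.22832633008413694, -0.2780800230565692), 0.8558779566954897) [ 0.   -1.49]
```

View pics/p3.png

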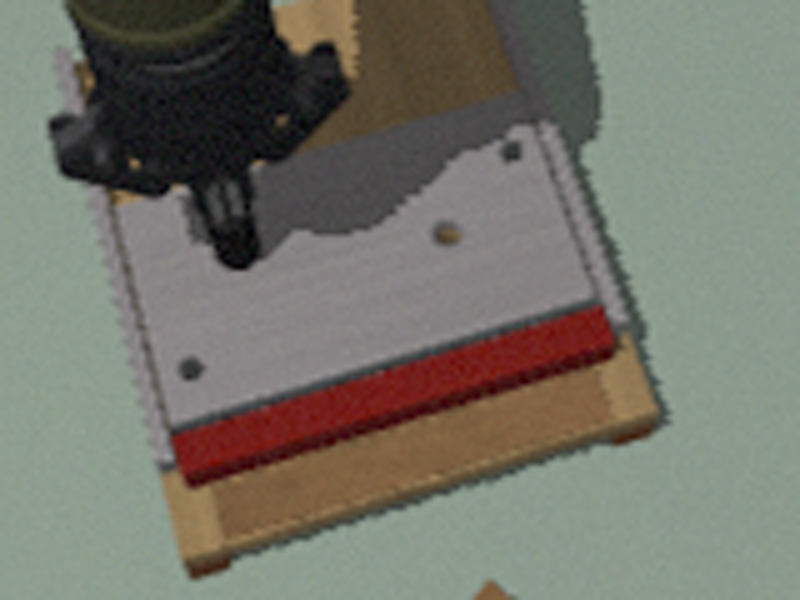

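p3 matches p2: the fence edge is against the red bar and the hole is unchanged at crop (447,234), so the fence is hard against the stop even at 10 N. I back off, lift away and look again.

Request:
move_arm(offset=[[-0.02,0,0],[-0.06,0,0],[-0.09,0,0],[-0.09,0,-0.05],[-0.09,0,-0.13],[-0.09,0,-0.2],[-0.09,0,-0.28],[-0.09,-0.08,-0.28],[-0.09,-0.16,-0.28],[-0.09,-0.24,-0.28]], twist=[[0,0,0],[0,0,0],[0,0,0],[0,0,0],[0,0,0],[0,0,0],[0,0,0],[0,0,0],[0,0,0],[0,0,0]], gripper=[-1,-1,-1,-1,-1,-1,-1,-1,-1,-1])

```text
time: 11.68
tcp_pos: [523.6, -66.1, 201.4]
tcp_rot: [0.0, 0.997, -0.073, 0.001]
contact_force: [0.8, 1.0, -0.5]
grip_width: -0.5
gripper_force: 0.0
```

```bash
python3 -c "
from h2 import *
go(392,223,180,0); go(392,223,130,0)"
```

```text
t 11.68 pos [523.6 -66.1 201.4] off [-0.3447 -0.5337  0.0419] tw [ 0.0002 -0.0016 -0.093 ] mm [-172.3 -266.9   20.9] F [ 0.8  1.  -0.5] w -0.5
t 11.68 pos [523.6 -66.1 201.4] off [-0.3449 -0.5337  0.1419] tw [ 0.0002 -0.0016 -0.093 ] mm [-172.5 -266.9   70.9] F [ 0.8  1.  -0.5] w -0.5
```

Request:
move_arm(offset=[[-0.345,-0.534,0],[-0.345,-0.534,0],[-0.345,-0.534,0],[-0.345,-0.534,0],[-0.345,-0.534,0],[-0.345,-0.534,0],[-0.345,-0.534,0],[-0.345,-0.534,0],[-0.345,-0.534,0.14],[-0.345,-0.534,0.14]], twist=[[0,0,-0.093],[0,0,-0.093],[0,0,-0.093],[0,0,-0.093],[0,0,-0.093],[0,0,-0.093],[0,0,-0.093],[0,0,-0.093],[0,0,-0.093],[0,0,-0.093]], gripper=[0.2,0.2,0.2,0.2,0.2,0.2,0.2,0.2,0.2,0.2])

```text
time: 12.52
tcp_pos: [390.1, 224.1, 129.9]
tcp_rot: [-0.0, 1.0, 0.004, 0.002]
contact_force: [0.6, -1.1, -1.7]
grip_width: 51.3
gripper_force: 0.0
```

```bash
python3 - <<'E'
from h2 import *
go(392,223,130,0)
for c in("scene","top"):
    im=ctrl.grab_frame(c); np.save(c+"2.npy",im)
    g=cv2.cvtColor(im,cv2.COLOR_RGB2LAB).astype(float)
    h0=proj(c,(580,-104,43)); u,v=np.round(h0).astype(int)
    w=g[v-7:v+8,u-7:u+8]; d=np.linalg.norm(w-np.median(w.reshape(-1,3),0),axis=2); d[d<12]=0
    yy,xx=np.mgrid[v-7:v+8,u-7:u+8]; cc=((xx*d).sum()/d.sum(),(yy*d).sum()/d.sum())
    print(c,"hole",np.round(cc,2),onz(c,cc,43).round(1),(d>0).sum(),[(round(r["p"],2),onz(c,r["uv"],43).round(1)) for r in ctrl.place_of(c,"fence_hole")[:1]])
    for i in range(15): print(d[i].astype(int)) if c=="top" else 0
cv2.imwrite("pics/p4.png",cv2.resize(np.load("scene2.npy")[80:200,270:430,::-1],(800,600),interpolation=cv2.INTER_CUBIC))
E
```

```text
t 12.52 pos [390.1 224.1 129.9] off [ 0.0038  0.0023 -0.0002] tw [-0.0001 -0.0023  0.0045] mm [ 1.9  1.2 -0.1] F [ 0.6 -1.1 -1.7] w 51.3
scene hole [258.55 246.23] [ 586.3 -102.4   43. ] 27 []
top hole [298.06 195.46] [ 585.8 -104.3   43. ] 24 [(0.73, array([ 642. , -399.9,   43. ]))]
[0 0 0 0 0 0 0 0 0 0 0 0 0 0 0]
[0 0 0 0 0 0 0 0 0 0 0 0 0 0 0]
[0 0 0 0 0 0 0 0 0 0 0 0 0 0 0]
[ 0  0  0  0  0  0 21 21  0  0  0  0  0  0  0]
[ 0  0  0  0  0 23 62 73 54 20  0  0  0  0  0]
[ 0  0  0  0  0 38 79 88 85 49  0  0  0  0  0]
[ 0  0  0  0  0 29 77 85 82 48  0  0  0  0  0]
[ 0  0  0  0  0 20 59 67 55 26  0  0  0  0  0]
[ 0  0  0  0  0  0  0 15  0 15  0  0  0  0  0]
[0 0 0 0 0 0 0 0 0 0 0 0 0 0 0]
[0 0 0 0 0 0 0 0 0 0 0 0 0 0 0]
[0 0 0 0 0 0 0 0 0 0 0 0 0 0 0]
[0 0 0 0 0 0 0 0 0 0 0 0 0 0 0]
[0 0 0 0 0 0 0 0 0 0 0 0 0 0 0]
[0 0 0 0 0 0 0 0 0 0 0 0 0 0 0]
```

View pics/p4.png

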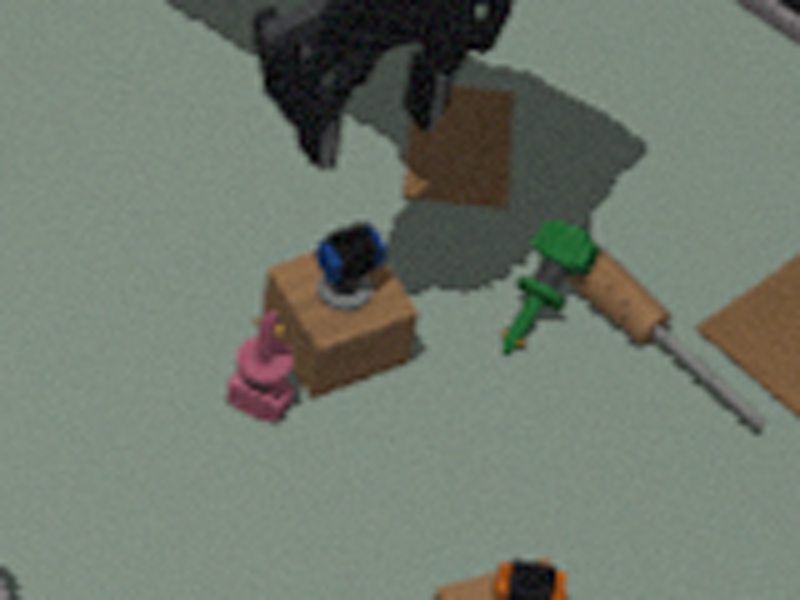

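Clear view: the open fingers are above the blue pin (crop 350,250), the pink look-alike lies flat at (265,370) and green at (550,280), both clear. Hole is at about (586,-103.3). Descending and gripping.

Request:
move_arm(offset=[[0.004,0.002,0.05],[0.004,0.002,0.1],[0.004,0.002,0.13],[0.004,0.002,0.152],[0.004,0.002,0.152],[0.004,0.002,0.152]], twist=[[0,0,0.0045],[0,0,0.0045],[0,0,0.0045],[0,0,0.0045],[0,0,0.0045],[0,0,0.0045]], gripper=[0.2,0.2,0.2,0.2,0.2,0.2])

```text
time: 13.22
tcp_pos: [393.6, 221.4, 55.9]
tcp_rot: [-0.0, 1.0, -0.003, 0.001]
contact_force: [-0.2, 0.3, -0.1]
grip_width: 51.1
gripper_force: 0.0
```

Request:
move_arm(offset=[[0,0,0],[0,0,0],[0,0,0],[0,0,0],[0,0,0],[0,0,0]], twist=[[0,0,0],[0,0,0],[0,0,0],[0,0,0],[0,0,0],[0,0,0]], gripper=[-0.1,-0.2,-0.5,-1,-1,-1])

```text
time: 13.72
tcp_pos: [394.5, 223.4, 57.6]
tcp_rot: [-0.001, 1.0, -0.002, 0.002]
contact_force: [-3.6, 1.8, 11.5]
grip_width: 19.1
gripper_force: 60.3
```

```bash
python3 - <<'E'
from h2 import *
im=ctrl.grab_frame("scene"); im2=ctrl.grab_frame("top")
a=cv2.resize(im[95:165,295:388,::-1],(800,600),interpolation=cv2.INTER_CUBIC)
cv2.imwrite("pics/p5.png",a)
go(392,223,57,0); print(ctrl.read_state()["gripper_force"],ctrl.read_state()["moment"])
E
```

```text
t 13.82 pos [394.5 223.4  57.6] off [-0.005   0.0008  0.0011] tw [-0.0016 -0.0027 -0.0025] mm [-2.5  0.4  0.6] F [-2.4  1.8 11.7] w 18.8
60.25089806847973 [0.39976959 0.56504626 0.02914228]
```

View pics/p5.png

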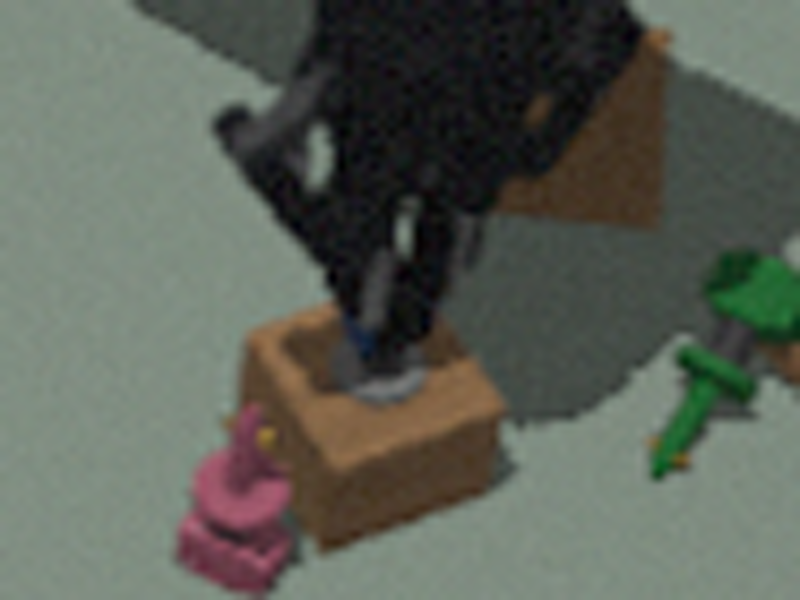

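The fingers hold the head, but blue is still visible below the left fingertip at (360,335), so the grip is too high. I'll reopen, go about 6 mm lower and regrip.

Request:
move_arm(offset=[[0,0,0],[0,0,0],[0,0,0],[0,0,0],[0,0,0]], twist=[[0,0,0],[0,0,0],[0,0,0],[0,0,0],[0,0,0]], gripper=[0.1,0.1,0.1,0.1,0.1])

```text
time: 14.23
tcp_pos: [392.5, 220.7, 54.6]
tcp_rot: [0.0, 1.0, -0.002, -0.0]
contact_force: [0.1, -0.4, 0.2]
grip_width: 46.8
gripper_force: 0.0
```

```bash
python3 -c "
from h2 import *
go(393,223,50,0)
im=ctrl.grab_frame('scene')
hsv=cv2.cvtColor(im,cv2.COLOR_RGB2HSV).astype(int);m=((hsv[...,0]>100)&(hsv[...,0]<130)&(hsv[...,1]>90)&(hsv[...,2]>35))[118:145,328:354]
ys,xs=np.where(m);print(len(xs),xs.mean()+328,ys.mean()+118)
for r in m: print(''.join('#' if k else '.' for k in r))"
```

```text
t 14.23 pos [392.5 220.7  54.6] off [ 0.001  -0.0046  0.0093] tw [ 0.0003  0.0002 -0.003 ] mm [ 0.5 -2.3  4.6] F [ 0.1 -0.4  0.2] w 46.8
40 338.65 131.225
..........................
..........................
..........................
..........................
..........................
..........................
..........................
...............#..........
...............##.........
................##........
.......#.........#........
.......##........##.......
.......##.........#.......
......####.......##.......
......#####......#........
......#####...............
.......####...............
........###...............
........##................
..........................
..........................
..........................
..........................
..........................
..........................
..........................
..........................
```

Request:
move_arm(offset=[[0,-0.006,0.005],[0,-0.006,0.01],[0,-0.006,0.01],[0,-0.006,0.01],[0,-0.006,0.01],[0,-0.006,0.01],[0,-0.006,0.01],[0,-0.006,0.01],[0,-0.006,0.01],[0,-0.006,0.01]], twist=[[0,0,0],[0,0,0],[0,0,0],[0,0,0],[0,0,0],[0,0,0],[0,0,0],[0,0,0],[0,0,0],[0,0,0]], gripper=[0.1,0.1,0.1,0.0,-0.2,-0.3,-0.4,-0.5,-1,-1])

```text
time: 15.12
tcp_pos: [392.9, 224.0, 50.4]
tcp_rot: [0.0, 1.0, -0.002, 0.0]
contact_force: [-2.0, -0.5, 6.2]
grip_width: 21.6
gripper_force: 58.5
```

```bash
python3 -c "
from h2 import *
go(393,224,50,0);s=ctrl.read_state();print(s['gripper_force'],s['moment'])
im=ctrl.grab_frame('scene')
hsv=cv2.cvtColor(im,cv2.COLOR_RGB2HSV).astype(int);m=((hsv[...,0]>100)&(hsv[...,0]<130)&(hsv[...,1]>90)&(hsv[...,2]>35))[118:145,328:354]
print(m.sum())
for r in m: print(''.join('#' if k else '.' for k in r))"
```

```text
t 15.12 pos [392.9 224.   50.4] off [ 0.0001 -0.0001  0.0008] tw [ 0.0003 -0.0003 -0.0029] mm [ 0.1 -0.   0.4] F [-2.  -0.5  6.2] w 21.6
58.540876507759094 [-0.22737625  0.33053597 -0.01233463]
2
..........................
..........................
..........................
..........................
..........................
..........................
..........................
..........................
..........................
..........................
..........................
..........................
..........................
..........................
..........................
..........................
..........................
.........##...............
..........................
..........................
..........................
..........................
..........................
..........................
..........................
..........................
..........................
```

Request:
move_arm(offset=[[0,0,-0.01],[0,0,-0.02],[0,0,-0.04],[0,0,-0.06],[0,0,-0.09],[0,0,-0.12],[0,0,-0.15],[0,0,-0.15],[0,0,-0.15]], twist=[[0,0,0],[0,0,0],[0,0,0],[0,0,0],[0,0,0],[0,0,0],[0,0,0],[0,0,0],[0,0,0]], gripper=[-1,-1,-1,-1,-1,-1,-1,-1,-1])

```text
time: 15.92
tcp_pos: [393.5, 224.3, 125.9]
tcp_rot: [-0.0, 1.0, -0.002, 0.001]
contact_force: [0.0, -0.1, -1.2]
grip_width: 21.5
gripper_force: 59.0
```

```bash
python3 - <<'E'
from h2 import *
im=ctrl.grab_frame("scene")
cv2.imwrite("pics/p6.png",cv2.resize(im[75:165,285:405,::-1],(800,600),interpolation=cv2.INTER_CUBIC))
go(586,-103.3,140,0); s=ctrl.read_state();print(s["moment"],s["gripper_force"])
print(proj("scene",(392,224,94)),proj("scene",(392,224,58)))
E
```

```text
t 15.97 pos [392.7 223.9 124.9] off [ 0.3896  0.6526 -0.0296] tw [ 0.0003 -0.0005 -0.0029] mm [194.8 326.3 -14.8] F [-0.1  0.4 -2.2] w 21.3
[ 0.04109211  0.03779869 -0.00438999] 59.02262270450592
[340.22138799 125.80398899] [338.67398135 134.74217201]
```

View pics/p6.png

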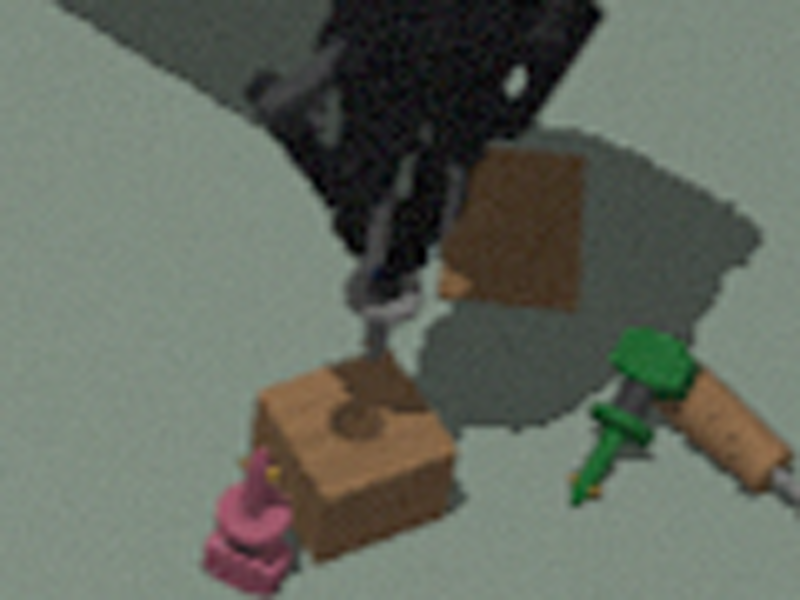

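Pin is out of the stand and upright (flange at crop (385,292), shank below, no balls visible); the stand is left in place. Carrying it over to the hole.

Request:
move_arm(offset=[[0.04,0.065,-0.03],[0.1,0.17,-0.03],[0.39,0.653,-0.03],[0.39,0.653,-0.03],[0.39,0.653,-0.03],[0.39,0.653,-0.03],[0.39,0.653,-0.03],[0.39,0.653,-0.03],[0.39,0.653,-0.03],[0.39,0.653,-0.03]], twist=[[0,0,0],[0,0,0],[0,0,0],[0,0,0],[0,0,0],[0,0,0],[0,0,0],[0,0,0],[0,0,0],[0,0,0]], gripper=[-1,-1,-1,-1,-1,-1,-1,-1,-1,-1])

```text
time: 16.8
tcp_pos: [587.3, -112.4, 137.4]
tcp_rot: [0.001, 1.0, -0.007, -0.001]
contact_force: [-0.2, -1.1, -2.0]
grip_width: 21.5
gripper_force: 59.2
```

```bash
python3 -c "
from h2 import *
go(586,-103.3,100,0)"
```

```text
t 16.8 pos [ 587.3 -112.4  137.4] off [-0.0027 -0.0185  0.0748] tw [ 0.0018  0.0009 -0.0088] mm [-1.4 -9.2 37.4] F [-0.2 -1.1 -2. ] w 21.5
```

Request:
move_arm(offset=[[0,0,0.04],[0,0,0.08],[0,0,0.08],[0,0,0.08],[0,0,0.08]], twist=[[0,0,0],[0,0,0],[0,0,0],[0,0,0],[0,0,0]], gripper=[-1,-1,-1,-1,-1])

```text
time: 17.22
tcp_pos: [586.2, -102.8, 100.0]
tcp_rot: [-0.0, 1.0, -0.002, -0.0]
contact_force: [0.2, 0.2, -0.3]
grip_width: 21.9
gripper_force: 59.2
```

```bash
python3 - <<'E'
from h2 import *
go(586,-103.3,90,0)
im=ctrl.grab_frame("scene"); np.save("scene3.npy",im)
s=ctrl.read_state()["tcp_pos"]
u,v=254,228
cv2.imwrite("pics/p7.png",cv2.resize(im[v-30:v+30,u-40:u+40,::-1],(800,600),interpolation=cv2.INTER_CUBIC))
for n,p in(("hole",(586,-103.3,43)),("nose",(s[0],s[1],s[2]-41.4)),("shoulder",(s[0],s[1],s[2]-5.4)),("flangetop",(s[0],s[1],s[2]-.4))):
    q=proj("scene",p); print(n,q.round(2),((q-[u-40,v-30]+.5)*10-.5).round(0))
E
```

```text
t 17.22 pos [ 586.2 -102.8  100. ] off [-0.0005  0.0009  0.0201] tw [-0.0001  0.0001 -0.0024] mm [-0.2  0.5 10. ] F [ 0.2  0.2 -0.3] w 21.9
hole [258.17 246.29] [446. 487.]
nose [258.17 243.41] [446. 459.]
shoulder [257.53 236.32] [440. 388.]
flangetop [257.44 235.3 ] [439. 377.]
```

View pics/p7.png

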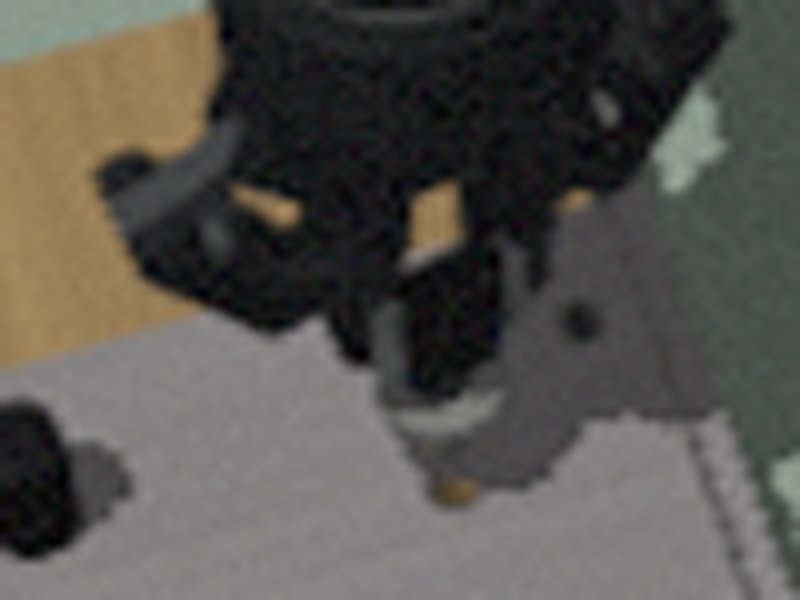

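The p7 view shows the flange at crop x 383–507 with its lower rim at y≈432, and the hole's visible gold at (455,492), close to the predicted alignment. Checking the rim numerically.

```bash
python3 - <<'E'
from h2 import *
s=ctrl.read_state()["tcp_pos"]
def circ(c,r): 
    a=np.linspace(0,2*np.pi,90); P=np.array([proj("scene",(c[0]+r*np.cos(t),c[1]+r*np.sin(t),c[2])) for t in a]); return ((P-[214,198]+.5)*10-.5)
for dz in(-5.4,-.4):
    q=circ((s[0],s[1],s[2]+dz),15); print(dz,q.min(0).round(),q.max(0).round())
q=circ((586,-103.3,43),6.25);print("hole",q.min(0).round(),q.max(0).round())
im=np.load("scene3.npy")[236:252,250:268].astype(int)
for r in im: print(' '.join('%3d/%+3d'%(p.mean(),p[0]-p[2]) for p in r))
print("jac",[(proj("scene",np.array([586,-103.3,60])+d)-proj("scene",(586,-103.3,60))).round(3) for d in np.eye(3)])
E
```

```text
-5.4 [372. 328.] [507. 448.]
-0.4 [371. 317.] [507. 438.]
hole [419. 463.] [473. 512.]
135/ +5 105/ +3  70/ +2  67/ +3  51/ -5  21/-12  13/ -6  19/ -6  34/ -1  32/ -4  43/ -3  61/ +1  68/ +1  67/ +0  69/ -1  70/ +2  76/ +2  77/ -1
135/ +4 100/ +1  60/ +4  67/ +0  65/ -1  52/ +0  34/ -1  32/ -3  31/ -3  31/ -2  90/ +3  91/ +0  92/ +3 104/ +0  82/ +2  72/ +0  76/ -1  75/ +2
133/ +4 112/ +0  74/ +3  60/ +3  65/ +3  63/ +2  61/ -1  56/ -1  89/ +1 112/ +3 123/ +0 117/ +4 122/ +2 103/ +2  70/ +0  73/ +1  76/ +1  75/ +1
136/ +3 129/ +4 111/ +5  98/ -2 111/ +0 112/ +2 114/ +1 112/ +4 118/ +1 125/ +1 125/ +1 122/ +2 112/ +3  86/ +0  72/ +0  75/ +3  74/ -1  74/ +3
134/ +0 137/ +4 118/ +1  96/ +2 109/ +2 121/ +0 123/ +0 123/ +3 123/ +0 125/ +2 118/ +2  92/ +2  81/ +0  75/ -2  72/ -1  79/ +2  73/ -3  74/ +3
133/ +3 133/ +5 133/ +3 103/ +1  79/ -1  85/ +1  92/ +2 101/ -1  95/ +2  82/ -2  83/ +0  76/ +0  72/ +0  73/ +1  73/ +1  75/ +0  72/ +0  77/ +1
132/ +3 130/ +1 134/ +2 130/ +5  99/ +2  69/ +0  78/+13  75/+10  70/ -1  61/ +2  62/ -4  70/ +2  72/ +7  75/ +4  71/ +2  76/ -2  76/ +1  74/ +2
128/ 
[... 668 characters left out ...]
07/ +8 121/ +4 124/ +5 120/ +1 120/ +0 128/ +1
132/ +1 134/ +5 134/ +2 129/ +2 133/ +3 134/ +2 126/ +4 100/ +7  75/+13  75/+17  82/+18 109/ +9 127/ +1 134/ +2 130/ +2 134/ +2 128/ +5 128/ +4
134/ +5 134/ +1 132/ +2 133/ +5 129/ +4 131/ +3 133/ +3 131/ +2 124/ +2 125/ +4 123/ +4 129/ +2 131/ +2 129/ +3 129/ +3 129/ +3 134/ +0 130/ +3
135/ +3 132/ +3 130/ +3 132/ +1 132/ +5 135/ +2 131/ +3 134/ +3 135/ +3 131/ +7 127/ +2 131/ +5 132/ +2 132/ +4 135/ +4 135/ +4 133/ +3 135/ +3
134/ +2 131/ +4 133/ +3 132/ +6 130/ +2 130/ +6 132/ +1 132/ +4 130/ +8 133/ +2 133/ +5 137/ +2 134/ +4 133/ +3 130/ +1 133/ +4 132/ +2 130/ +5
jac [array([0.185, 0.352]), array([ 0.395, -0.175]), array([-0.017, -0.192])]
```

Request:
move_arm(offset=[[0.002,0,0.01],[0.002,0,0.02],[0.002,0,0.027],[0.002,0,0.032],[0.002,0,0.036],[0.002,0,0.04],[0.002,0,0.04]], twist=[[0,0,0],[0,0,0],[0,0,0],[0,0,0],[0,0,0],[0,0,0],[0,0,0]], gripper=[-1,-1,-1,-1,-1,-1,-1])

```text
time: 17.85
tcp_pos: [586.9, -103.2, 79.4]
tcp_rot: [-0.0, 1.0, -0.002, -0.0]
contact_force: [0.5, -0.3, -1.1]
grip_width: 21.7
gripper_force: 59.2
```

Request:
move_arm(offset=[[0,0,0.002],[0,0,0.004],[0,0,0.006],[0,0,0.006]], twist=[[0,0,0],[0,0,0],[0,0,0],[0,0,0]], gripper=[-1,-1,-1,-1])

```text
time: 18.18
tcp_pos: [587.0, -102.8, 76.7]
tcp_rot: [-0.0, 1.0, -0.002, -0.0]
contact_force: [-0.4, 1.2, -0.9]
grip_width: 21.6
gripper_force: 59.2
```

Request:
move_arm(offset=[[0,0,0.003],[0,0,0.006],[0,0,0.009],[0,0,0.009]], twist=[[0,0,0],[0,0,0],[0,0,0],[0,0,0]], gripper=[-1,-1,-1,-1])

```text
time: 18.52
tcp_pos: [586.9, -102.8, 71.9]
tcp_rot: [-0.0, 1.0, -0.002, -0.0]
contact_force: [-0.0, 1.3, -1.2]
grip_width: 21.6
gripper_force: 59.2
```

Request:
move_arm(offset=[[0,0,0.003],[0,0,0.006],[0,0,0.006],[0,0,0.006]], twist=[[0,0,0],[0,0,0],[0,0,0],[0,0,0]], gripper=[-1,-1,-1,-1])

```text
time: 18.85
tcp_pos: [587.0, -103.0, 69.0]
tcp_rot: [-0.0, 1.0, -0.002, -0.0]
contact_force: [-1.2, 1.8, -0.8]
grip_width: 21.8
gripper_force: 59.2
```

Request:
move_arm(offset=[[-0.001,-0.001,0.003],[-0.001,-0.001,0.006],[-0.001,-0.001,0.009],[-0.001,-0.001,0.012],[-0.001,-0.001,0.012]], twist=[[0,0,0],[0,0,0],[0,0,0],[0,0,0],[0,0,0]], gripper=[-1,-1,-1,-1,-1])

```text
time: 19.27
tcp_pos: [586.7, -102.7, 63.0]
tcp_rot: [-0.0, 1.0, -0.002, -0.0]
contact_force: [-0.6, 3.4, -0.8]
grip_width: 21.7
gripper_force: 59.2
```

Request:
move_arm(offset=[[0,0,0.003],[0,0,0.006],[0,0,0.008],[0,0,0.008]], twist=[[0,0,0],[0,0,0],[0,0,0],[0,0,0]], gripper=[-1,-1,-1,-1])

```text
time: 19.6
tcp_pos: [586.6, -102.7, 59.1]
tcp_rot: [-0.0, 1.0, -0.002, -0.0]
contact_force: [-0.6, 3.1, 0.2]
grip_width: 21.7
gripper_force: 59.2
```

Request:
move_arm(offset=[[0,-0.001,0.003],[0,-0.001,0.006],[0,-0.001,0.009],[0,-0.001,0.012],[0,-0.001,0.014],[0,-0.001,0.014]], twist=[[0,0,0],[0,0,0],[0,0,0],[0,0,0],[0,0,0],[0,0,0]], gripper=[-1,-1,-1,-1,-1,-1])

```text
time: 20.1
tcp_pos: [586.5, -102.5, 51.9]
tcp_rot: [0.0, 1.0, -0.002, -0.0]
contact_force: [-0.3, 1.2, -2.4]
grip_width: 21.2
gripper_force: 59.1
```

Request:
move_arm(offset=[[0,0,0.001],[0,0,0.002],[0,0,0.003],[0,0,0.003]], twist=[[0,0,0],[0,0,0],[0,0,0],[0,0,0]], gripper=[-1,-1,-1,-1])

```text
time: 20.43
tcp_pos: [586.6, -102.5, 50.8]
tcp_rot: [0.0, 1.0, -0.002, -0.0]
contact_force: [0.4, 1.0, -0.4]
grip_width: 21.7
gripper_force: 59.3
```

Request:
move_arm(offset=[[0,0,0.001],[0,0,0.002],[0,0,0.003],[0,0,0.003]], twist=[[0,0,0],[0,0,0],[0,0,0],[0,0,0]], gripper=[-1,-1,-1,-1])

```text
time: 20.77
tcp_pos: [586.6, -102.4, 49.2]
tcp_rot: [0.0, 1.0, -0.002, -0.0]
contact_force: [-1.1, 0.7, -0.3]
grip_width: 21.6
gripper_force: 59.2
```

Request:
move_arm(offset=[[0,0,0.001],[0,0,0.002],[0,0,0.002],[0,0,0.002]], twist=[[0,0,0],[0,0,0],[0,0,0],[0,0,0]], gripper=[-1,-1,-1,-1])

```text
time: 21.1
tcp_pos: [586.7, -102.5, 48.5]
tcp_rot: [0.0, 1.0, -0.002, 0.0]
contact_force: [-1.5, 2.0, 0.8]
grip_width: 21.6
gripper_force: 59.5
```

Request:
move_arm(offset=[[0,0,0.001],[0,0,0.002],[0,0,0.002],[0,0,0.002]], twist=[[0,0,0],[0,0,0],[0,0,0],[0,0,0]], gripper=[-1,-1,-1,-1])

```text
time: 21.43
tcp_pos: [586.9, -102.5, 48.4]
tcp_rot: [0.0, 1.0, -0.002, 0.0]
contact_force: [-2.7, 1.6, 7.4]
grip_width: 21.8
gripper_force: 60.1
```

Request:
move_arm(offset=[[0,0,0.001],[0,0,0.002],[0,0,0.002],[0,0,0.002]], twist=[[0,0,0],[0,0,0],[0,0,0],[0,0,0]], gripper=[-1,-1,-1,-1])

```text
time: 21.77
tcp_pos: [587.2, -102.5, 48.4]
tcp_rot: [0.001, 1.0, -0.002, 0.0]
contact_force: [-3.9, 0.7, 11.9]
grip_width: 21.7
gripper_force: 60.7
```

Flange seats at TCP z 48.4 with a sharp force rise, exactly at the predicted height. Releasing, then rising.

Request:
move_arm(offset=[[0,0,0],[0,0,0],[0,0,0],[0,0,0],[0,0,0],[0,0,0]], twist=[[0,0,0],[0,0,0],[0,0,0],[0,0,0],[0,0,0],[0,0,0]], gripper=[-0.3,-0.1,0.1,0.3,0.3,0.3])

```text
time: 22.27
tcp_pos: [586.5, -102.5, 46.0]
tcp_rot: [0.0, 1.0, -0.002, -0.0]
contact_force: [-0.6, 0.4, -0.0]
grip_width: 55.4
gripper_force: 0.0
```

Request:
move_arm(offset=[[0,0,-0.02],[0,0,-0.06],[0,0,-0.12],[0,0,-0.2],[0,0,-0.3],[-0.1,-0.2,-0.3],[-0.1,-0.4,-0.3],[-0.1,-0.4,-0.3],[-0.1,-0.4,-0.3],[-0.1,-0.4,-0.3]], twist=[[0,0,0],[0,0,0],[0,0,0],[0,0,0],[0,0,0],[0,0,0],[0,0,0],[0,0,0],[0,0,0],[0,0,0]], gripper=[0.3,0.3,0.3,0.3,0.3,0.3,0.3,0.3,0.3,0.3])

```text
time: 23.1
tcp_pos: [537.0, 99.8, 197.5]
tcp_rot: [0.0, 1.0, -0.002, 0.001]
contact_force: [1.0, 0.1, -0.0]
grip_width: 55.1
gripper_force: 0.0
```

```bash
python3 - <<'E'
from h2 import *
go(586,-103.3,100,0)
for c in("scene","top"):
    im=ctrl.grab_frame(c)
    for t,z in(("pin_grip",74),("pin_shoulder",43)): 
        for r in ctrl.place_of(c,t)[:4]: print(c,t,round(r["p"],2),onz(c,r["uv"],z).round(1))
    hsv=cv2.cvtColor(im,cv2.COLOR_RGB2HSV).astype(int);H,S,V=hsv[...,0],hsv[...,1],hsv[...,2]
    u,v=np.round(proj(c,(586,-103,74))).astype(int); r=(slice(v-12,v+13),slice(u-12,u+13))
    m=((H>100)&(H<130)&(S>90)&(V>35))[r].astype(np.uint8); k,l,st,ce=cv2.connectedComponentsWithStats(m)
    for i in range(1,k): print(c,"blue",st[i,4],onz(c,ce[i]+[u-12,v-12],74 if c=="scene" else 80).round(1))
E
```

```text
t 23.1 pos [537.   99.8 197.5] off [0.0996 0.4057 0.1954] tw [ 0.0004 -0.001  -0.0029] mm [ 49.8 202.8  97.7] F [ 1.   0.1 -0. ] w 55.1
scene pin_grip 0.67 [448.9 140.2  74. ]
scene pin_grip 0.59 [ 587.2 -106.7   74. ]
scene pin_grip 0.57 [443.5 328.8  74. ]
scene pin_shoulder 0.67 [584.9 -94.5  43. ]
scene pin_shoulder 0.62 [441.3 313.6  43. ]
scene pin_shoulder 0.55 [412.  165.1  43. ]
scene blue 23 [586.8 -87.8  74. ]
scene blue 34 [ 586.2 -113.9   74. ]
top pin_grip 0.64 [ 588.8 -106.1   74. ]
top pin_grip 0.58 [413.5 336.2  74. ]
top pin_shoulder 0.42 [415.4 324.1  43. ]
top pin_shoulder 0.4 [ 584.7 -104.1   43. ]
top blue 10 [584.7 -91.4  80. ]
top blue 9 [ 585.8 -116.7   80. ]
```

The pin stands in the hole and both buttons are as far apart as they were in the stand, so they have sprung back. Handing in.

```bash
python3 -c "
from workcell import ctrl
print(ctrl.close_job())"
```

```text
the job is handed in; nothing more can be done
None
```

The job is handed in, with no verdict returned: the fence is hard against the red stop, and the blue pin is seated in the hole and let go, with its buttons sprung back in both camera views.

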